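Close the bun tub

ROBOT

A 6-joint arm with a two-finger parallel gripper is mounted at the origin on the work surface. World frame = base frame: x ahead of the robot, y to its left, z up, the work surface at z = 0. Lengths are in m, angles in rad, forces in N, time in s.
With the tool pointing down it reaches from about 0.35 to 0.775 m from the base axis. Payload 7.3 kg.
Tool frame: the origin (TCP) lies where the fingers leave the gripper's body, on its centre line; the fingertips stand 66 mm ahead of it and the grasp point (between the pads) lies 47 mm ahead of it (robot.tips_ahead is the distance from the TCP to the fingertips, in m); z points along the fingers, y is the line along which they close (so a half turn about z gives the same grasp; the last joint's range is limited). The gripper opens to 92 mm and grips with 3 to 60 N. Pads are 19 mm wide; open, the fingers measure 130 mm over their backs; the gripper's body (75 mm by 190 mm) begins 47 mm behind the grasp point.
Start: joints at [1.186, 0.342, 1.524, -0, 1.275, -0.146], TCP at [0.124, 0.51, 0.292] pointing down, gripper open.
Joint ranges: [-2.53, 2.53], [-0.77, 2.02], [0.04, 2.7], [-1, 4.14], [0.28, 2.66], [-3.11, 3.11]. Speed limits (rad/s): [2.57, 2.57, 3.14, 3.14, 3.14, 3.14].

INTERFACE

Orientations are given as [roll, pitch, yaw] about the fixed x, y, z axes, in that order (R = Rz(yaw) Ry(pitch) Rx(roll)).
In Python, from cell import robot gives the robot as it stands.
- The arm moves only by the shell command python3 -m inch 'ROWS' [FORCE]. ROWS is a JSON object of lists of equal length, an entry for each row: "travel": the shift along the tool's x, y, z in mm, a list of three; "turn": the turn about the tool's z in units of 5 degrees (1.0 is 5 degrees); "claw": the closure, from -1 (fully open) to 1 (shut). A call has 1 to 12 rows; each row is the pose to reach, as a shift and turn from the pose commanded when the call began, along the tool's axes at that moment; what a row does not reach only later rows make up. A row lasts 1/10 s, in which the tool goes at most 50 mm and 8.59 degrees, less where a joint would pass 70% of its speed; a pose out of reach is approached as far as the arm can. A call with a gripper value outside its range is refused whole. The fingers move at their own pace and stop on an object; FORCE is the grip in N (left out, the last holds). Time passes only in rows, so rows that repeat a pose let the fingers close. It gives the time, the measured TCP pose, the force, the opening and the grip force at its end, in the units of the state.
- robot.observe(): the state, without advancing time (a new reading comes with each control period).
- robot.read_camera(name): name is "scene" or "side" or "wrist"; returns a dict with "pixels" (480x640x3 uint8, red, green, blue), "fx", "fy", "cx", "cy" (pixels), "cam_to_world" (4x4, takes a point from camera to world coordinates). Camera axes: x right, y down, z forward; pixel columns grow to the right and rows downward; lengths in m; the calibration is good to about 2 mm. A picture is of the moment at which its call begins. There is no depth.
- robot.hand_in(): hands the job in; it is judged then, once.
The state is a dict: "time": time; "qpos": joint angles; "qvel": joint speeds; "joint_efforts": joint torques, N m; "tool_pos": TCP position; "tool_rot": TCP orientation; "contact_force": force on the tool from outside, world axes, zero at the start; "torque": the same for the moment, N m; "opening": finger opening in m; "grip_force": force on a finger pad.
Only numpy, scipy, OpenCV 4.12 (cv2) and the standard library are available. Lean on these libraries where they do the work, as an engineer would, in place of code of your own. Each camera call takes 0.05 s, during which the arm holds its last target. There are 200 camera calls.

TASK

Close the clear tub of buns on the bakery counter: press its blue lid fully home by the pad in the middle, with all four clips still open, then snap the four orange clips down over the lid's rim in opposite-corner order, so that one diagonal pair is shut before either clip of the other pair is pushed down. Press gently, by feel, never with more than about 25 N (2.5 kg) on the tub, lid or clips, and leave the other things on the counter where they are.

Things in the scene. Friction and masses are not known exactly. Their poses are not given: they have to be found in the camera images.
- cradle: fixed grey cradle, 176 x 226 mm, under the clear bun tub (150 x 206 mm); origin on the table below the tub's centre, y along the tub's long side, x along its short side, z up. The tub stands on feet of unknown height: rim, lid and clip hinges are all 0 to 24 mm higher (same for all) than the z figures given here, which count from the table; this is not measured and must be felt
- lid (a joint): height of the blue lid (158 x 196 mm) above home, m: 0 = fully home, 0.005 to 0.009 at the start. It slides straight down in a seal (about 6 N) onto a firm, slightly springy stop (6 N per mm) and stays. Home: top at z = 112 mm, round white pad (44 mm wide) at its centre with top at z = 118 mm. Four catch posts, 11 mm high on the lid, at cradle x = +-45, |y| = 37 to 48 mm: do not press these
- clip1 (a joint): orange clip at the tub's -x, +y corner, opposite clip3. Arm 26 mm wide, 5 mm thick, 60 mm from hinge to tip. Hinge at mid-thickness, along cradle x, centred at cradle x = -45, y = +106, z = 115 mm. Rad: 0 = shut, flat over the lid, tip towards the middle; grows as the tip rises; 0.7 to 1.1 at the start. Swings freely to 0.17, then its tip rides over the post's bead (9 N at 45 mm from the hinge), gives way below 0.12, drops to 0, a firm stop (the lid)
- clip2 (a joint): orange clip at the tub's +x, +y corner, opposite clip4. Arm 26 mm wide, 5 mm thick, 60 mm from hinge to tip. Hinge at mid-thickness, along cradle x, centred at cradle x = +45, y = +106, z = 115 mm. Rad: 0 = shut, flat over the lid, tip towards the middle; grows as the tip rises; 0.7 to 1.1 at the start. Swings freely to 0.17, then its tip rides over the post's bead (9 N at 45 mm from the hinge), gives way below 0.12, drops to 0, a firm stop (the lid)
- clip3 (a joint): orange clip at the tub's +x, -y corner, opposite clip1. Arm 26 mm wide, 5 mm thick, 60 mm from hinge to tip. Hinge at mid-thickness, along cradle x, centred at cradle x = +45, y = -106, z = 115 mm. Rad: 0 = shut, flat over the lid, tip towards the middle; grows as the tip rises; 0.7 to 1.1 at the start. Swings freely to 0.17, then its tip rides over the post's bead (9 N at 45 mm from the hinge), gives way below 0.12, drops to 0, a firm stop (the lid)
- clip4 (a joint): orange clip at the tub's -x, -y corner, opposite clip2. Arm 26 mm wide, 5 mm thick, 60 mm from hinge to tip. Hinge at mid-thickness, along cradle x, centred at cradle x = -45, y = -106, z = 115 mm. Rad: 0 = shut, flat over the lid, tip towards the middle; grows as the tip rises; 0.7 to 1.1 at the start. Swings freely to 0.17, then its tip rides over the post's bead (9 N at 45 mm from the hinge), gives way below 0.12, drops to 0, a firm stop (the lid)
- shaker: glass salt shaker with a steel cap, 44 mm across, 85 mm tall, standing close beyond the tub (bystander)
- honey: amber honey jar with a brass cap, 60 mm across, 75 mm tall, standing close beyond the tub (bystander)
- mug: white mug, 80 mm across, 90 mm tall, left (+y) side of the counter (bystander)
- spatula: wooden-handled spatula lying on the right (-y) side; origin under its middle (bystander)
- roll: loose bread roll, 80 mm across, 52 mm tall, right side of the counter (bystander)
- bowl: blue bowl, 130 mm across, 55 mm tall, left side (bystander)
- tin: green tin, 90 x 130 x 50 mm, left at the back (bystander)

How it is judged:
By the outcome, as a careful person would: the job done as asked, in the order asked, and still so for the second after the job is handed in, with the robot touching nothing.
It also fails if it takes over 67 s, if anything falls off the work surface, if the arm or the gripper's body presses on something with over 40 N, if the wrist force passes 120 N, or if a joint passes its speed limit or range.

## Working session

There is one attempt and no reset: what is moved stays moved. The work goes in short steps, Python scripts to look and compute and a shell command to move; the robot and the scene stay as the last step left them, time stands still between calls to the robot, and variables do not carry over. Pictures are saved under pics/ and viewed, at most 10 in all, crops included, and the job is handed in when it is done.

```bash
mkdir -p pics; ls; python3 - <<'E'
from cell import robot
import cv2
s=robot.observe();print({k:s[k] for k in('time','tool_pos','tool_rot','contact_force','opening')})
for n in('scene','side'):
    c=robot.read_camera(n);cv2.imwrite(f'pics/{n}0.png',c['pixels'][:,:,::-1]);print(n,c['fx'],c['cx'],c['cy'],c['cam_to_world'])
E
```

```text
pics
{'time': 0.0, 'tool_pos': array([0.12403238, 0.50982775, 0.29155493]), 'tool_rot': array([-3.14010359e+00, -2.61304097e-04,  2.90279102e+00]), 'contact_force': array([-0.7433554 , -0.21346068, -0.53049722]), 'opening': 0.09181077640214443}
scene 532.3734458250971 318.38034610605416 245.35956192705223 [[-0.67335795  0.59189799 -0.44299643  1.20461704]
 [ 0.73925349  0.54687564 -0.39297749  0.57385814]
 [ 0.00966137 -0.59210117 -0.80580572  1.26941992]
 [ 0.          0.          0.          1.        ]]
side 505.88465614819063 317.3058269643495 244.30527096138812 [[ 0.52469441  0.50062997 -0.68852408  1.57951699]
 [ 0.85103272 -0.28856213  0.43871996 -0.64346944]
 [ 0.02095438 -0.81615043 -0.57745942  0.9638322 ]
 [ 0.          0.          0.          1.        ]]
```

View pics/scene0.png

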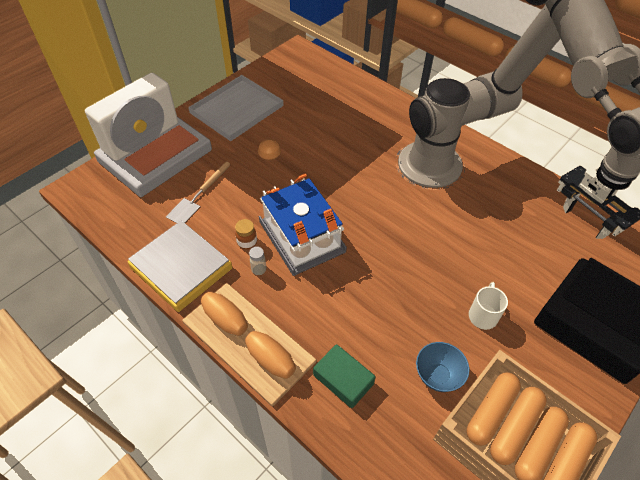

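View pics/side0.png

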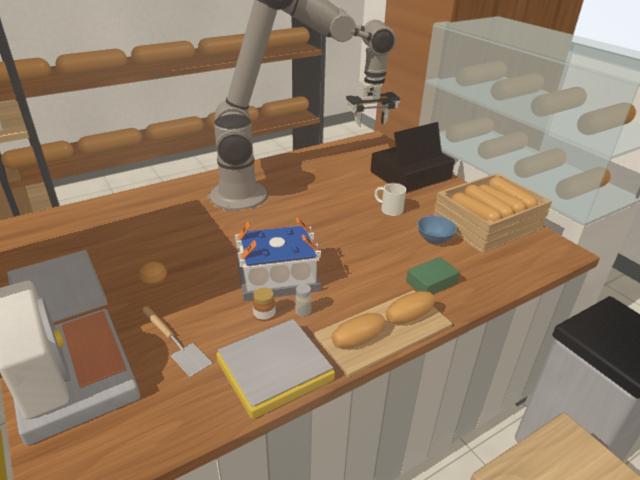

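The scene view has the tub with its white pad near (301,209), orange clips raised at the ends, shaker (258,262) and honey (245,235) beyond the tub. In the side view the pad is near (277,242).

```bash
cat > h.py <<'E'
import numpy as np, cv2
from cell import robot
def ray(c,uv):
    T=np.array(c['cam_to_world']);d=np.array([(uv[0]-c['cx'])/c['fx'],(uv[1]-c['cy'])/c['fy'],1.])
    return T[:3,3],T[:3,:3]@d
def plane(c,uv,z):
    o,d=ray(c,uv);return (o+d*(z-o[2])/d[2])
def tri(a,b):
    (o1,d1),(o2,d2)=a,b
    s=np.linalg.lstsq(np.c_[d1,-d2],o2-o1,rcond=None)[0]
    p,q=o1+s[0]*d1,o2+s[1]*d2;return (p+q)/2,np.linalg.norm(p-q)
def blob(c,lo,hi,box):
    m=cv2.inRange(cv2.cvtColor(c['pixels'],cv2.COLOR_RGB2HSV),lo,hi);k=np.zeros_like(m);x0,y0,x1,y1=box;k[y0:y1,x0:x1]=m[y0:y1,x0:x1];return k
BLUE=((105,150,60),(125,255,255));WHITE=((0,0,190),(180,60,255));ORANGE=((3,180,150),(15,255,255))
E
python3 - <<'E'
from h import *
B={'scene':(255,165,350,255),'side':(230,215,325,270)};P={'scene':(290,199,312,219),'side':(266,234,288,250)}
r=[]
for n in B:
    c=robot.read_camera(n)
    m=blob(c,*WHITE,P[n]);M=cv2.moments(m,True);u=(M['m10']/M['m00'],M['m01']/M['m00']);print(n,'pad',u,M['m00']);r.append(ray(c,u))
    b=blob(c,*BLUE,B[n]);p=cv2.findNonZero(b)[:,0]
    q=np.array([plane(c,x,.13)[:2] for x in p],np.float32)*1000
    print(cv2.minAreaRect(q),len(p))
    o=blob(c,*ORANGE,B[n] if n=='scene' else (225,205,330,275));nn,_,st,ce=cv2.connectedComponentsWithStats(o)
    print([(ce[i].round(),st[i][:5].tolist()) for i in range(1,nn) if st[i][4]>8])
    cv2.imwrite(f'pics/{n}1.png',cv2.resize(c['pixels'][165:280,215:355,::-1] if n=='scene' else c['pixels'][195:320,220:340,::-1],None,fx=4,fy=4,interpolation=cv2.INTER_CUBIC))
print(tri(*r))
E
```

```text
scene pad (300.7248322147651, 208.40939597315437) 149.0
((521.7882080078125, -99.5628890991211), (195.15518188476562, 155.4156036376953), 71.11317443847656) 2396
[(array([301., 177.]), [295, 174, 12, 8, 33]), (array([273., 190.]), [267, 188, 12, 5, 28]), (array([330., 220.]), [324, 209, 13, 23, 139]), (array([298., 225.]), [294, 222, 10, 8, 48]), (array([302., 237.]), [296, 231, 13, 13, 90])]
side pad (276.4299065420561, 241.79439252336448) 107.0
((481.49761962890625, -160.85142517089844), (79.42271423339844, 188.82606506347656), 31.6503963470459) 8
[(array([299., 221.]), [297, 218, 6, 8, 12]), (array([244., 231.]), [239, 222, 10, 17, 40]), (array([253., 244.]), [251, 242, 4, 6, 14]), (array([245., 253.]), [242, 250, 6, 8, 26])]
(array([ 0.51639901, -0.10487012,  0.12977968]), np.float64(0.0006945346698613245))
```

View pics/scene1.png

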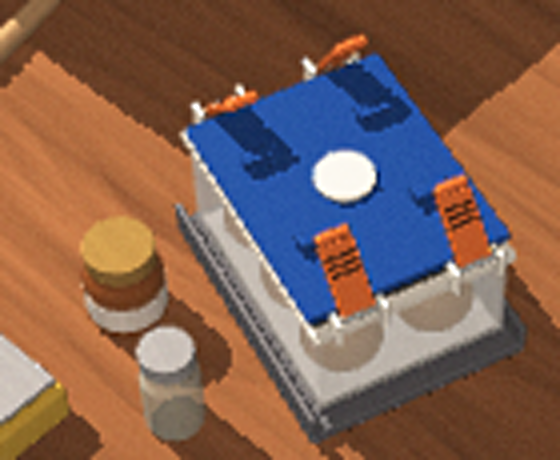

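```bash
cat >> h.py <<'E'
def to(p,yawdeg=None):
    s=robot.observe();t=s['tool_rot'];y=t[2];d=np.array(p)-s['tool_pos']
    v=np.array([d[0]*np.cos(y)+d[1]*np.sin(y),d[0]*np.sin(y)-d[1]*np.cos(y),-d[2]])*1000
    tn=0 if yawdeg is None else -((yawdeg-np.degrees(y)+180)%360-180)/5
    return v.round(1),round(tn,2)
E
python3 -c "
from h import *
print(to([.40,.22,.30],71.1),to([.517,-.104,.30],71.1))"
```

```text
(array([-336.7, -216.5,   -8.2]), np.float64(19.04)) (array([-527. , -503.6,   -8.2]), np.float64(19.04))
```

```bash
python3 -m inch '{"travel":[[-337,-217,-8],[-337,-217,-8],[-337,-217,-8],[-337,-217,-8],[-337,-217,-8],[-337,-217,-8],[-337,-217,-8],[-337,-217,-8],[-337,-217,-8],[-337,-217,-8],[-337,-217,-8],[-337,-217,-8]],"turn":[19,19,19,19,19,19,19,19,19,19,19,19],"claw":[1,1,1,1,1,1,1,1,1,1,1,1]}' 20; python3 -c "
from h import *
print(to([.517,-.104,.30],71.1))"
```

```text
time: 1.4
tool_pos: [0.4003, 0.2193, 0.3001]
tool_rot: [-3.141, 0.0, 1.243]
contact_force: [-0.2, -0.1, -0.3]
opening: 0.0019
grip_force: 0.0
(array([-2.684e+02,  2.147e+02,  1.000e-01]), np.float64(0.02))
```

```bash
python3 -m inch '{"travel":[[-268,215,0],[-268,215,0],[-268,215,0],[-268,215,0],[-268,215,0],[-268,215,0],[-268,215,0],[-268,215,0],[-268,215,0]],"turn":[0,0,0,0,0,0,0,0,0],"claw":[1,1,1,1,1,1,1,1,1]}'; python3 - <<'E'
from h import *
c=robot.read_camera('wrist');cv2.imwrite('pics/w0.png',c['pixels'][:,:,::-1]);print(c['fx'],c['cx'],c['cy'],c['cam_to_world'])
s=robot.observe();print(s['tool_pos'],s['tool_rot'])
E
```

```text
time: 2.3
tool_pos: [0.5179, -0.1036, 0.2997]
tool_rot: [-3.14, -0.0, 1.246]
contact_force: [0.6, -0.3, 0.4]
opening: 0.0006
grip_force: 0.0
343.63897278851977 317.0273778902607 243.3609864179514 [[ 0.94761824 -0.30749827 -0.08639723  0.54158324]
 [-0.31940251 -0.91338909 -0.25239337 -0.03636892]
 [-0.00130376  0.26676805 -0.96375988  0.39257299]
 [ 0.          0.          0.          1.        ]]
[ 0.51775398 -0.10267021  0.29985694] [-3.14038718e+00 -5.13936390e-04  1.24671146e+00]
```

View pics/w0.png

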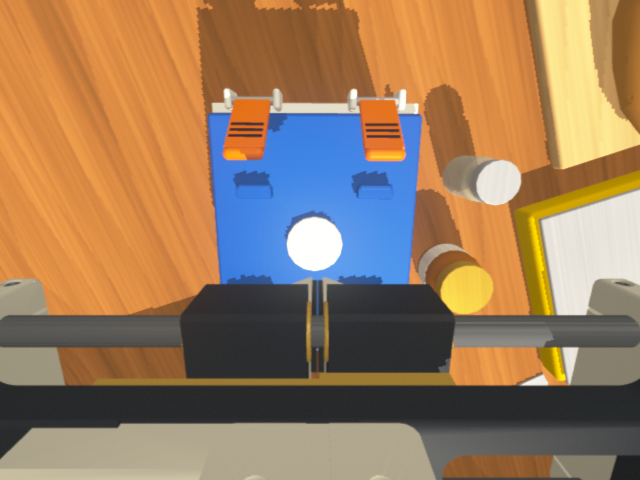

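The wrist view shows the white pad at (314,244), two +y clips up at (247,125) and (382,125), posts at (253,188) and (374,188), and the lid's edges from (210,115) to (220,284) and (420,115) to (411,284).

```bash
python3 - <<'E'
from h import *
c=robot.read_camera('wrist')
m=blob(c,*WHITE,(275,205,355,283));M=cv2.moments(m,True);u=(M['m10']/M['m00'],M['m01']/M['m00']);print(u,M['m00'])
pw=ray(c,u)
for n,b in (('scene',(290,199,312,219)),('side',(266,234,288,250))):
    k=robot.read_camera(n);m=blob(k,*WHITE,b);M=cv2.moments(m,True);print(n,M['m00'])
    if M['m00']:print(tri(pw,ray(k,(M['m10']/M['m00'],M['m01']/M['m00']))))
for z in (.126,.130,.135):print(z,plane(c,u,z))
b=blob(c,*BLUE,(190,100,440,275))
E_=[];
for r in range(170,272):
    x=np.flatnonzero(b[r]);E_.append((plane(c,(x[0],r),.124)[:2],plane(c,(x[-1]+1,r),.124)[:2]))
E_=np.array(E_)
for i in(0,1):
    l=cv2.fitLine((E_[:,i]*1000).astype(np.float32),cv2.DIST_HUBER,0,.01,.01).ravel();print(l,np.degrees(np.arctan2(l[1],l[0])))
p=E_[50];print(np.linalg.norm(p[0]-p[1]))
# centre line
l=cv2.fitLine((E_.mean(1)*1000).astype(np.float32),cv2.DIST_HUBER,0,.01,.01).ravel();print('mid',l,np.degrees(np.arctan2(l[1],l[0])))
for q in ((253,100),(376,100)):print('hinge bar',plane(c,q,.122))
E
```

```text
(314.7040378006873, 244.57817869415808) 2328.0
scene 150.0
(array([ 0.51575173, -0.10514447,  0.12846845]), np.float64(0.00040816177021042266))
side 107.0
(array([ 0.51572051, -0.10471388,  0.12961139]), np.float64(0.00011427883821255182))
0.126 [ 0.51540494 -0.10561726  0.126     ]
0.13 [ 0.51579341 -0.10456396  0.13      ]
0.135 [ 0.51627898 -0.10324732  0.135     ]
[ 3.1995952e-01  9.4743121e-01  4.4765634e+02 -6.3029308e+01] 71.339516
[ 3.2364863e-01  9.4617736e-01  5.9446832e+02 -1.1794728e+02] 71.11627
0.15693209187305623
mid [ 3.1962520e-01  9.4754404e-01  5.2321118e+02 -8.4365868e+01] 71.35973
hinge bar [0.50738073 0.01201689 0.122     ]
hinge bar [ 0.59284202 -0.01671208  0.122     ]
```

```bash
cat >> h.py <<'E'
C=np.array([.5157,-.105]);A=np.radians(71.25);EY=np.array([np.cos(A),np.sin(A)]);EX=np.array([np.sin(A),-np.cos(A)])
def at(cx,cy,ztip): # cradle mm -> tcp
    p=C+EX*cx/1000+EY*cy/1000;return to([p[0],p[1],ztip/1000+robot.tips_ahead],71.25)
E
python3 -c "
from h import *
print(robot.tips_ahead,at(0,0,138))"
```

```text
0.0655 (array([-3.7, -1. , 96.9]), np.float64(0.05))
```

```bash
python3 -m inch '{"travel":[[-4,-1,40],[-4,-1,80],[-4,-1,93],[-4,-1,97],[-4,-1,99],[-4,-1,101],[-4,-1,102],[-4,-1,103],[-4,-1,103],[-4,-1,103]],"turn":[0,0,0,0,0,0,0,0,0,0],"claw":[1,1,1,1,1,1,1,1,1,1]}'
```

```text
time: 3.5
tool_pos: [0.5163, -0.1067, 0.198]
tool_rot: [3.14, -0.0, 1.245]
contact_force: [-0.9, 0.7, 5.1]
opening: 0.0004
grip_force: 2.6
```

```bash
python3 -m inch '{"travel":[[0,0,1],[0,0,2],[0,0,2]],"turn":[0,0,0],"claw":[1,1,1]}'
```

```text
time: 3.8
tool_pos: [0.5163, -0.1067, 0.1959]
tool_rot: [3.14, -0.0, 1.245]
contact_force: [-0.0, 1.8, 5.6]
opening: 0.0006
grip_force: 3.0
```

```bash
python3 -m inch '{"travel":[[0,0,1],[0,0,2],[0,0,2]],"turn":[0,0,0],"claw":[1,1,1]}'
```

```text
time: 4.1
tool_pos: [0.5163, -0.1067, 0.1939]
tool_rot: [3.14, -0.0, 1.245]
contact_force: [-0.1, 1.2, 6.3]
opening: 0.0008
grip_force: 2.9
```

Already sliding in the seal at about 6 N. I'll carry on until the stop firms up.

```bash
python3 -m inch '{"travel":[[0,0,1],[0,0,1],[0,0,1]],"turn":[0,0,0],"claw":[1,1,1]}'
```

```text
time: 4.4
tool_pos: [0.5163, -0.1067, 0.1929]
tool_rot: [3.14, -0.0, 1.245]
contact_force: [0.0, 1.6, 5.5]
opening: 0.0008
grip_force: 2.9
```

```bash
python3 -m inch '{"travel":[[0,0,1],[0,0,1],[0,0,1]],"turn":[0,0,0],"claw":[1,1,1]}'
```

```text
time: 4.7
tool_pos: [0.5163, -0.1067, 0.1921]
tool_rot: [3.14, -0.0, 1.245]
contact_force: [-0.5, 1.4, 7.3]
opening: 0.0006
grip_force: 3.8
```

```bash
python3 -m inch '{"travel":[[0,0,1],[0,0,1],[0,0,1]],"turn":[0,0,0],"claw":[1,1,1]}'
```

```text
time: 5.0
tool_pos: [0.5163, -0.1067, 0.1915]
tool_rot: [3.14, -0.0, 1.245]
contact_force: [-1.6, 1.8, 10.9]
opening: 0.0005
grip_force: 5.5
```

```bash
python3 -m inch '{"travel":[[0,0,1],[0,0,1],[0,0,1],[0,0,1]],"turn":[0,0,0,0],"claw":[1,1,1,1]}'
```

```text
time: 5.4
tool_pos: [0.5163, -0.1067, 0.191]
tool_rot: [3.139, -0.0, 1.245]
contact_force: [-3.6, 2.5, 13.2]
opening: 0.0005
grip_force: 7.1
```

```bash
python3 -m inch '{"travel":[[0,0,0.5],[0,0,0.5],[0,0,0.5]],"turn":[0,0,0],"claw":[1,1,1]}'
```

```text
time: 5.7
tool_pos: [0.5163, -0.1067, 0.1907]
tool_rot: [3.139, -0.0, 1.245]
contact_force: [-3.4, 2.2, 16.2]
opening: 0.0003
grip_force: 8.0
```

```bash
python3 -m inch '{"travel":[[0,0,-10],[0,0,-40],[0,0,-70],[0,0,-70],[0,0,-70]],"turn":[0,0,0,0,0],"claw":[1,1,1,1,1]}'; python3 -c "
from h import *
print(at(-45,84,195))
c=robot.read_camera('wrist');cv2.imwrite('pics/w1.png',c['pixels'][:,:,::-1])
c=robot.read_camera('scene');cv2.imwrite('pics/s1.png',c['pixels'][:,:,::-1])"
```

```text
time: 6.2
tool_pos: [0.5158, -0.1067, 0.2589]
tool_rot: [3.141, 0.0, 1.245]
contact_force: [0.4, 0.5, -0.7]
opening: 0.0007
grip_force: 0.0
(array([ 85.7, -45.6,  -1.6]), np.float64(0.01))
```

```bash
python3 -m inch '{"travel":[[43,-23,-2],[86,-46,-2],[86,-46,-2],[86,-46,10],[86,-46,18],[86,-46,26],[86,-46,34],[86,-46,40],[86,-46,46],[86,-46,52],[86,-46,58],[86,-46,58]],"turn":[0,0,0,0,0,0,0,0,0,0,0,0],"claw":[1,1,1,1,1,1,1,1,1,1,1,1]}'; python3 -c "
from h import *
print(at(-45,67,142),at(-45,84,135))
c=robot.read_camera('side');cv2.imwrite('pics/sd1.png',cv2.resize(c['pixels'][150:330,180:380,::-1],None,fx=3,fy=3,interpolation=cv2.INTER_CUBIC))"
```

```text
time: 7.5
tool_pos: [0.4996, -0.0104, 0.1999]
tool_rot: [-3.14, 0.0, 1.245]
contact_force: [0.0, 0.4, -0.2]
opening: 0.0005
grip_force: 0.0
(array([-17.4,   0.7,  -7.6]), np.float64(0.01)) (array([-0.4,  0.7, -0.6]), np.float64(0.01))
```

View pics/sd1.png

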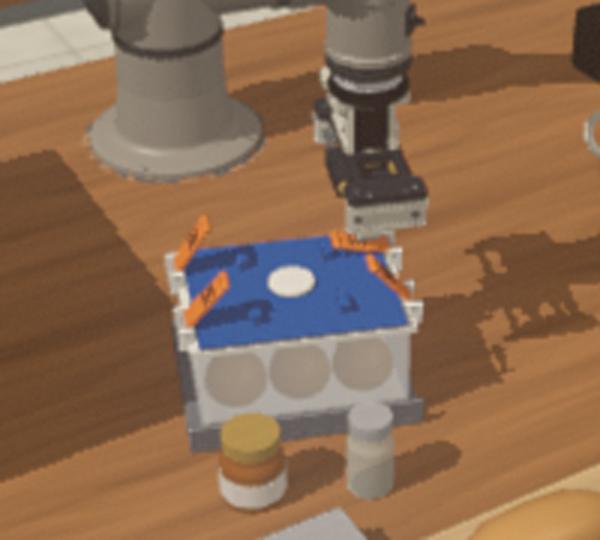

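The side view shows clip1 (at (360,242) in the crop) pushed nearly flat under the fingers. The other three are open and the lid is flush.

```bash
python3 -m inch '{"travel":[[0,1,-8],[-8,1,-8],[-17,1,-8],[-17,1,-5],[-17,1,-2],[-17,1,0],[-17,1,1],[-17,1,2],[-17,1,2]],"turn":[0,0,0,0,0,0,0,0,0],"claw":[1,1,1,1,1,1,1,1,1]}'
```

```text
time: 8.45
tool_pos: [0.4953, -0.0271, 0.1991]
tool_rot: [3.141, 0.001, 1.245]
contact_force: [-4.2, -3.3, 5.6]
opening: 0.0008
grip_force: 2.9
```

```bash
python3 -m inch '{"travel":[[0,0,0.5],[0,0,1],[0,0,1.5],[0,0,2],[0,0,2]],"turn":[0,0,0,0,0],"claw":[1,1,1,1,1]}'
```

```text
time: 8.95
tool_pos: [0.4953, -0.0273, 0.1974]
tool_rot: [3.141, 0.001, 1.245]
contact_force: [-3.9, -3.3, 7.8]
opening: 0.0004
grip_force: 3.7
```

```bash
python3 -m inch '{"travel":[[0,0,0.5],[0,0,1],[0,0,1.5],[0,0,2],[0,0,2]],"turn":[0,0,0,0,0],"claw":[1,1,1,1,1]}'
```

```text
time: 9.45
tool_pos: [0.4955, -0.0269, 0.1947]
tool_rot: [3.141, -0.0, 1.245]
contact_force: [-0.9, -1.3, 2.2]
opening: 0.0007
grip_force: 0.9
```

```bash
python3 -m inch '{"travel":[[0,0,0.5],[0,0,1],[0,0,1.5],[0,0,2],[0,0,2]],"turn":[0,0,0,0,0],"claw":[1,1,1,1,1]}'
```

```text
time: 9.95
tool_pos: [0.4952, -0.0267, 0.1925]
tool_rot: [-3.141, -0.0, 1.245]
contact_force: [-0.1, -0.2, -0.3]
opening: 0.0004
grip_force: 0.0
```

```bash
python3 -m inch '{"travel":[[0,0,0.5],[0,0,1],[0,0,1],[0,0,1]],"turn":[0,0,0,0],"claw":[1,1,1,1]}'
```

```text
time: 10.35
tool_pos: [0.4952, -0.0267, 0.192]
tool_rot: [-3.141, -0.0, 1.245]
contact_force: [-2.7, 0.3, 5.6]
opening: 0.0006
grip_force: 2.6
```

Clip1 hit its firm stop at the height I predicted. I'll press once more to make sure, then lift off.

```bash
python3 -m inch '{"travel":[[0,0,0.7],[0,0,0.7],[0,0,0.7]],"turn":[0,0,0],"claw":[1,1,1]}';  python3 -m inch '{"travel":[[0,0,-10],[0,0,-40],[0,0,-72],[0,0,-72],[0,0,-72]],"turn":[0,0,0,0,0],"claw":[1,1,1,1,1]}'; python3 -c "
from h import *
print(at(45,-84,195))"
```

```text
time: 10.65
tool_pos: [0.4952, -0.0267, 0.1916]
tool_rot: [3.142, -0.0, 1.245]
contact_force: [-3.6, 1.0, 8.3]
opening: 0.0004
grip_force: 4.1
time: 11.15
tool_pos: [0.4955, -0.0269, 0.2635]
tool_rot: [3.14, -0.0, 1.245]
contact_force: [-0.4, -0.5, 0.1]
opening: 0.0005
grip_force: 0.0
(array([-151.5,   89. ,    3. ]), np.float64(0.01))
```

```bash
python3 -m inch '{"travel":[[-42,25,0],[-84,50,0],[-126,75,0],[-151,89,0],[-151,89,0],[-151,89,15],[-151,89,25],[-151,89,35],[-151,89,45],[-151,89,55],[-151,89,62],[-151,89,62]],"turn":[0,0,0,0,0,0,0,0,0,0,0,0],"claw":[1,1,1,1,1,1,1,1,1,1,1,1]}'; python3 -c "
from h import *
print(at(45,-67,142),at(45,-84,135))"
```

```text
time: 12.35
tool_pos: [0.5309, -0.1981, 0.1999]
tool_rot: [-3.14, -0.0, 1.245]
contact_force: [-0.7, 0.5, 0.2]
opening: 0.0007
grip_force: 0.0
(array([16.2,  0.7, -7.6]), np.float64(0.02)) (array([-0.8,  0.6, -0.6]), np.float64(0.02))
```

```bash
python3 -m inch '{"travel":[[0,1,-8],[8,1,-8],[16,1,-8],[16,1,-5],[16,1,-2],[16,1,0],[16,1,1],[16,1,2],[16,1,2]],"turn":[0,0,0,0,0,0,0,0,0],"claw":[1,1,1,1,1,1,1,1,1]}'
```

```text
time: 13.25
tool_pos: [0.5374, -0.1835, 0.1994]
tool_rot: [3.141, -0.0, 1.245]
contact_force: [-1.8, 1.5, 4.2]
opening: 0.0004
grip_force: 2.3
```

```bash
python3 -m inch '{"travel":[[0,0,0.5],[0,0,1],[0,0,1.5],[0,0,2],[0,0,2]],"turn":[0,0,0,0,0],"claw":[1,1,1,1,1]}'
```

```text
time: 13.75
tool_pos: [0.5375, -0.1833, 0.1979]
tool_rot: [3.141, -0.001, 1.245]
contact_force: [-1.8, 3.2, 7.7]
opening: 0.0008
grip_force: 3.7
```

```bash
python3 -m inch '{"travel":[[0,0,0.5],[0,0,1],[0,0,1.5],[0,0,2],[0,0,2]],"turn":[0,0,0,0,0],"claw":[1,1,1,1,1]}'
```

```text
time: 14.25
tool_pos: [0.5375, -0.1834, 0.1953]
tool_rot: [3.141, -0.0, 1.245]
contact_force: [-0.2, 1.9, 3.2]
opening: 0.0005
grip_force: 1.7
```

```bash
python3 -m inch '{"travel":[[0,0,0.5],[0,0,1],[0,0,1.5],[0,0,2],[0,0,2]],"turn":[0,0,0,0,0],"claw":[1,1,1,1,1]}'
```

```text
time: 14.75
tool_pos: [0.5372, -0.1838, 0.1926]
tool_rot: [-3.141, 0.0, 1.245]
contact_force: [-0.2, 0.1, 0.5]
opening: 0.0005
grip_force: 0.0
```

```bash
python3 -m inch '{"travel":[[0,0,0.5],[0,0,1],[0,0,1],[0,0,1]],"turn":[0,0,0,0],"claw":[1,1,1,1]}'
```

```text
time: 15.15
tool_pos: [0.5372, -0.1837, 0.1921]
tool_rot: [-3.142, 0.0, 1.245]
contact_force: [-0.9, -0.8, 2.8]
opening: 0.0006
grip_force: 1.4
```

```bash
python3 -m inch '{"travel":[[0,0,1],[0,0,1],[0,0,1]],"turn":[0,0,0],"claw":[1,1,1]}';  python3 -m inch '{"travel":[[0,0,-10],[0,0,-40],[0,0,-72],[0,0,-72],[0,0,-72]],"turn":[0,0,0,0,0],"claw":[1,1,1,1,1]}'; python3 - <<'E'
from h import *
print(at(45,84,195))
c=robot.read_camera('side');cv2.imwrite('pics/sd2.png',cv2.resize(c['pixels'][150:330,180:380,::-1],None,fx=3,fy=3,interpolation=cv2.INTER_CUBIC))
E
```

```text
time: 15.45
tool_pos: [0.5372, -0.1837, 0.1917]
tool_rot: [3.141, 0.0, 1.245]
contact_force: [-3.0, -0.7, 8.7]
opening: 0.0003
grip_force: 3.8
time: 15.95
tool_pos: [0.5376, -0.1835, 0.2637]
tool_rot: [3.14, -0.0, 1.245]
contact_force: [-1.3, 0.3, -1.0]
opening: 0.0005
grip_force: 0.0
(array([151.3,  -0.8,   3.2]), np.float64(0.01))
```

View pics/sd2.png

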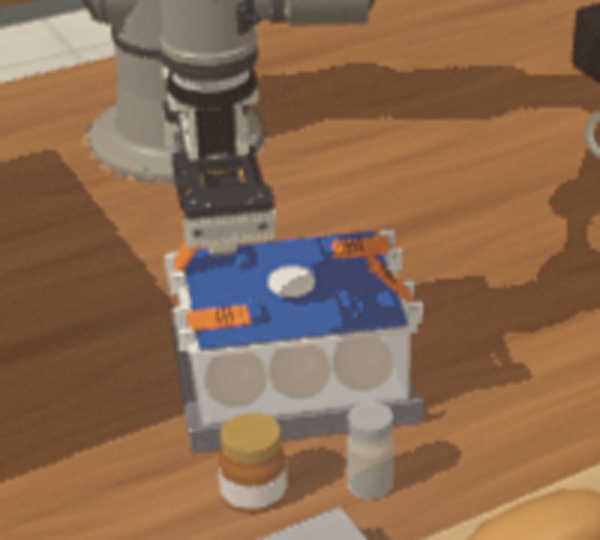

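The crop shows clip1 (360,246) and clip3 (218,316) flat, with clip2 (390,275) and clip4 (187,256) still open. Now clip2.

```bash
python3 -m inch '{"travel":[[50,0,0],[100,0,0],[151,-1,0],[151,-1,0],[151,-1,0],[151,-1,15],[151,-1,25],[151,-1,35],[151,-1,45],[151,-1,55],[151,-1,62],[151,-1,62]],"turn":[0,0,0,0,0,0,0,0,0,0,0,0],"claw":[1,1,1,1,1,1,1,1,1,1,1,1]}'; python3 -c "
from h import *
print(at(45,67,142),at(45,84,135))"
```

```text
time: 17.2
tool_pos: [0.5844, -0.0403, 0.1998]
tool_rot: [-3.14, 0.0, 1.245]
contact_force: [-0.5, 0.4, -1.1]
opening: 0.0007
grip_force: 0.0
(array([-16.4,   0.8,  -7.7]), np.float64(0.01)) (array([ 0.6,  0.8, -0.7]), np.float64(0.01))
```

```bash
python3 -m inch '{"travel":[[0,1,-8],[-8,1,-8],[-16,1,-8],[-16,1,-5],[-16,1,-2],[-16,1,0],[-16,1,1],[-16,1,2],[-16,1,2]],"turn":[0,0,0,0,0,0,0,0,0],"claw":[1,1,1,1,1,1,1,1,1]}'
```

```text
time: 18.1
tool_pos: [0.5806, -0.0558, 0.1996]
tool_rot: [3.141, 0.001, 1.245]
contact_force: [-1.7, -1.2, 5.1]
opening: 0.0003
grip_force: 2.4
```

```bash
python3 -m inch '{"travel":[[0,0,0.5],[0,0,1],[0,0,1.5],[0,0,2],[0,0,2]],"turn":[0,0,0,0,0],"claw":[1,1,1,1,1]}'
```

```text
time: 18.6
tool_pos: [0.5805, -0.0561, 0.198]
tool_rot: [3.141, 0.001, 1.245]
contact_force: [-2.6, -1.8, 6.9]
opening: 0.0006
grip_force: 3.5
```

```bash
python3 -m inch '{"travel":[[0,0,0.5],[0,0,1],[0,0,1.5],[0,0,2],[0,0,2]],"turn":[0,0,0,0,0],"claw":[1,1,1,1,1]}'
```

```text
time: 19.1
tool_pos: [0.5807, -0.0558, 0.1952]
tool_rot: [3.141, 0.0, 1.245]
contact_force: [-0.5, -2.1, 3.9]
opening: 0.0004
grip_force: 1.5
```

```bash
python3 -m inch '{"travel":[[0,0,0.5],[0,0,1],[0,0,1.5],[0,0,2],[0,0,2]],"turn":[0,0,0,0,0],"claw":[1,1,1,1,1]}'
```

```text
time: 19.6
tool_pos: [0.5805, -0.0554, 0.1926]
tool_rot: [-3.141, -0.0, 1.245]
contact_force: [0.2, -0.5, -0.3]
opening: 0.0004
grip_force: 0.0
```

```bash
python3 -m inch '{"travel":[[0,0,0.5],[0,0,1],[0,0,1],[0,0,1]],"turn":[0,0,0,0],"claw":[1,1,1,1]}'
```

```text
time: 20.0
tool_pos: [0.5805, -0.0555, 0.1921]
tool_rot: [-3.141, -0.0, 1.245]
contact_force: [-1.9, 1.0, 2.3]
opening: 0.0004
grip_force: 1.4
```

```bash
python3 -m inch '{"travel":[[0,0,1],[0,0,1],[0,0,1]],"turn":[0,0,0],"claw":[1,1,1]}';  python3 -m inch '{"travel":[[0,0,-10],[0,0,-40],[0,0,-72],[0,0,-72],[0,0,-72]],"turn":[0,0,0,0,0],"claw":[1,1,1,1,1]}'; python3 -c "
from h import *
print(at(-45,-84,195))"
```

```text
time: 20.3
tool_pos: [0.5805, -0.0555, 0.1917]
tool_rot: [3.141, -0.0, 1.245]
contact_force: [-3.2, 2.4, 7.4]
opening: 0.0005
grip_force: 3.7
time: 20.8
tool_pos: [0.5808, -0.0559, 0.2638]
tool_rot: [3.14, -0.0, 1.245]
contact_force: [-0.1, 0.5, -0.8]
opening: 0.0004
grip_force: 0.0
(array([-151.4,  -91.1,    3.3]), np.float64(0.01))
```

```bash
python3 -m inch '{"travel":[[-42,-25,0],[-84,-50,0],[-126,-75,0],[-151,-91,0],[-151,-91,0],[-151,-91,15],[-151,-91,25],[-151,-91,35],[-151,-91,45],[-151,-91,55],[-151,-91,62],[-151,-91,62]],"turn":[0,0,0,0,0,0,0,0,0,0,0,0],"claw":[1,1,1,1,1,1,1,1,1,1,1,1]}'; python3 -c "
from h import *
print(at(-45,-67,142),at(-45,-84,135))"
```

```text
time: 22.0
tool_pos: [0.4457, -0.1693, 0.1998]
tool_rot: [-3.139, -0.0, 1.245]
contact_force: [-0.2, 0.5, 0.1]
opening: 0.0003
grip_force: 0.0
(array([16.4,  0.7, -7.7]), np.float64(0.02)) (array([-0.6,  0.6, -0.7]), np.float64(0.02))
```

```bash
python3 -m inch '{"travel":[[0,1,-8],[8,1,-8],[16,1,-8],[16,1,-5],[16,1,-2],[16,1,0],[16,1,1],[16,1,2],[16,1,2]],"turn":[0,0,0,0,0,0,0,0,0],"claw":[1,1,1,1,1,1,1,1,1]}'
```

```text
time: 22.9
tool_pos: [0.4521, -0.1546, 0.1993]
tool_rot: [3.142, -0.001, 1.244]
contact_force: [-0.8, 1.8, 5.1]
opening: 0.0004
grip_force: 2.4
```

```bash
python3 -m inch '{"travel":[[0,0,0.5],[0,0,1],[0,0,1.5],[0,0,2],[0,0,2]],"turn":[0,0,0,0,0],"claw":[1,1,1,1,1]}'
```

```text
time: 23.4
tool_pos: [0.4522, -0.1544, 0.1976]
tool_rot: [3.141, -0.001, 1.244]
contact_force: [-1.1, 3.8, 8.1]
opening: 0.0003
grip_force: 3.5
```

```bash
python3 -m inch '{"travel":[[0,0,0.5],[0,0,1],[0,0,1.5],[0,0,2],[0,0,2]],"turn":[0,0,0,0,0],"claw":[1,1,1,1,1]}'
```

```text
time: 23.9
tool_pos: [0.4522, -0.1547, 0.1951]
tool_rot: [3.141, -0.0, 1.245]
contact_force: [0.7, 2.4, 3.1]
opening: 0.0004
grip_force: 1.7
```

```bash
python3 -m inch '{"travel":[[0,0,0.5],[0,0,1],[0,0,1.5],[0,0,2],[0,0,2]],"turn":[0,0,0,0,0],"claw":[1,1,1,1,1]}'
```

```text
time: 24.4
tool_pos: [0.452, -0.1549, 0.1927]
tool_rot: [-3.141, 0.0, 1.245]
contact_force: [0.1, 0.1, 0.2]
opening: 0.0004
grip_force: 0.0
```

```bash
python3 -m inch '{"travel":[[0,0,0.5],[0,0,1],[0,0,1],[0,0,1]],"turn":[0,0,0,0],"claw":[1,1,1,1]}'
```

```text
time: 24.8
tool_pos: [0.452, -0.1548, 0.1921]
tool_rot: [-3.142, 0.0, 1.245]
contact_force: [-1.4, -0.7, 3.5]
opening: 0.0004
grip_force: 1.6
```

```bash
python3 -m inch '{"travel":[[0,0,1],[0,0,1],[0,0,1]],"turn":[0,0,0],"claw":[1,1,1]}';  python3 -m inch '{"travel":[[0,0,-10],[0,0,-40],[0,0,-80],[0,0,-120],[0,0,-150],[0,0,-150]],"turn":[0,0,0,0,0,0],"claw":[1,1,1,1,1,1]}'; python3 - <<'E'
from h import *
c=robot.read_camera('side');cv2.imwrite('pics/sd3.png',cv2.resize(c['pixels'][150:330,180:380,::-1],None,fx=3,fy=3,interpolation=cv2.INTER_CUBIC))
E
```

```text
time: 25.1
tool_pos: [0.452, -0.1548, 0.1917]
tool_rot: [3.141, 0.0, 1.245]
contact_force: [-3.2, 1.3, 9.7]
opening: 0.0008
grip_force: 4.5
time: 25.7
tool_pos: [0.4534, -0.1553, 0.3456]
tool_rot: [3.133, 0.001, 1.245]
contact_force: [0.5, -0.4, -0.0]
opening: 0.0
grip_force: 0.0
```

View pics/sd3.png

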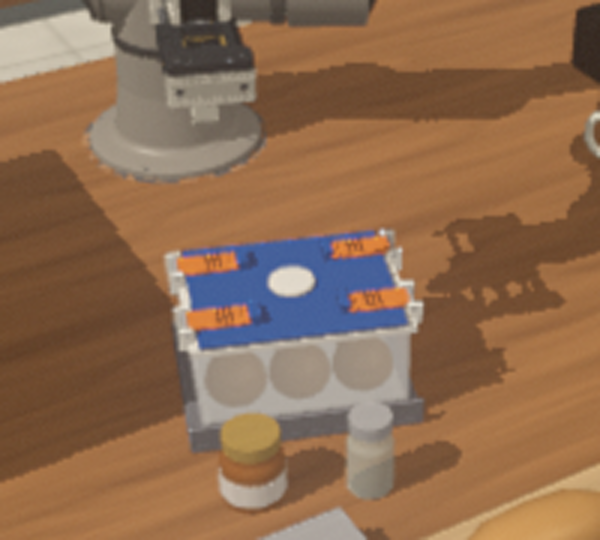

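All four clips, at (208,262), (360,246), (218,316) and (378,300), lie flat. The lid is home and the shaker and honey jar haven't moved.

```bash
python3 -c "
from cell import robot
print(robot.hand_in())"
```

```text
the job is handed in; nothing more can be done
None
```

The tub is closed and the job handed in at about 26 s: lid pressed home first, then clips 1 and 3, then 2 and 4 snapped shut, with the highest force I read about 17 N and the jars beside the tub unmoved.

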